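# Shut and bolt the lug nut box

### The arm

A 6-joint arm with a two-finger parallel gripper is mounted at the origin on the work surface. World frame = base frame: x ahead of the robot, y to its left, z up, the work surface at z = 0. Lengths are in m, angles in rad, forces in N, time in s.
With the tool pointing down it reaches from about 0.35 to 0.975 m from the base axis. Payload 7.1 kg.
Tool frame: the origin (TCP) lies at the centre of the arm's flange, where the gripper is bolted on; the fingertips stand 182 mm ahead of it and the grasp point (between the pads) lies 163 mm ahead of it; z points along the fingers, y is the line along which they close (so a half turn about z gives the same grasp; the last joint's range is limited). The gripper opens to 88 mm and grips with 3 to 60 N. Pads are 20 mm wide; open, the fingers measure 115 mm over their backs; the gripper's body (75 mm by 178 mm) begins 61 mm behind the grasp point.
Start: joints at [1.212, 0.423, 1.63, -0, 1.089, -0.019], TCP at [0.208, 0.589, 0.405] pointing down, gripper open.
Joint ranges: [-3, 3], [-0.9, 2.11], [0.09, 2.58], [-1.31, 4.45], [0.11, 2.69], [-2.54, 2.54]. Speed limits (rad/s): [2.39, 2.39, 3.01, 3.14, 3.14, 3.14].

### API

Orientations are given as a unit quaternion [w, x, y, z].
In Python, from station import bot gives the robot as it stands. Calls block until the motion is done:
- bot.move_ptp(position, orientation): joint-space move of the TCP to a pose.
- bot.move_linear(position, attitude=None, v=0.15): straight line of the TCP; attitude=None keeps the orientation; v is the mean speed in m/s.
- bot.movej(angles): joint-space move.
- bot.grip(opening, f_grip=None): opening from 0.0 (shut) to 1.0 (fully open); f_grip is the grip in N (None keeps the last); returns when the fingers have stopped.
- bot.dwell(seconds).
- bot.solve_ik(position, orientation): joint angles nearest the present ones, or None.
- bot.get_image(name): name is "side" or "top" or "wrist"; returns the picture (420x560x3 uint8, red, green, blue); there is no depth.
- bot.camera_params(name): a dict with "mtx" (3x3 intrinsics, pixels), "camera_from_world" (4x4, takes a point from world to camera coordinates); the wrist camera has in their place "hand_eye" (4x4, takes a point from camera to tool coordinates, whose origin is the TCP and whose axes are the flange's). Camera axes: x right, y down, z forward; pixel columns grow to the right and rows downward; lengths in m; the calibration is good to about 2 mm. A picture is of the moment at which its call begins: read the wrist's pose just before it. camera_params takes no time and is no camera call.
A pose or a line that the arm cannot do raises bot.IKError and nothing moves.
- bot.job_done(): hands the job in; it is judged then, once.
Readings, each from a call of its own:
- bot.current_time(): time.
- bot.current_joints(): joint angles.
- bot.current_qvel(): joint speeds.
- bot.current_tau(): joint torques, N m.
- bot.current_ee_pos(): TCP position.
- bot.current_orientation(): TCP orientation.
- bot.current_contact_force(): force on the tool from outside, world axes, zero at the start.
- bot.current_moment(): the same for the moment, N m.
- bot.current_gripper_width(): opening from 0.0 (shut) to 1.0 (fully open).
- bot.current_grip_force(): force on a finger pad.
Only numpy, scipy, OpenCV 4.12 (cv2) and the standard library are available. Lean on these libraries where they do the work, as an engineer would, in place of code of your own. Each camera call takes 0.05 s, during which the arm holds its last target. There are 200 camera calls.

### The job

Swing the lid of the steel lug nut box down onto its springy rubber seal, press it down until the barrel bolt on the lid lines up with the keeper, and push the bolt across until its tip is fully home through the keeper; then let go, so that the bolt alone keeps the lid shut. Find the height by feel: do not ram the bolt against the keeper or crush the seal, and leave the tray, wrench, glass dish and starter tool where they are.

Things in the scene. Friction and masses are not known exactly. Their poses are not given: they have to be found in the camera images.
- box: Open-topped grey steel box, 160 (x) x 210 (y) x 80 mm high, heavy and fixed to the shelf. Origin: centre of its underside. Its x axis points from the front wall (lip side) to the hinged rear wall, its y axis points the way the bolt slides to lock, z up. The keeper stands outside its +y wall
- hinge (a point): Point on the lid's hinge axis, in the middle of the box's width, 82 mm above the shelf, 82 mm behind the box's centre (box frame 82, 0, 82 mm). The axis runs along the box's y
- lid (a joint): Lid angle, rad: 0 = pressed down flush, grows as it opens; starts 0.45 to 0.9 and stays where left (1 to 5 N on the lip swings it down). Resting on the seal: 0.09 to 0.13. The lid is a 4 mm plate, 210 mm wide, reaching 166 mm forward from the hinge axis (at mid thickness), with a 56 mm wide lip in the middle of its front edge that reaches to 196 mm
- lip (a point): Top face of the lid's front lip, in the middle of its width, 182 mm from the hinge axis; the place to push the lid down
- bolt (a joint): Bolt travel, m: 0 = drawn back, 0.034 = against its end stop, fully home; slides along the box's +y with about 3 N of friction, up to 8 N inside the keeper; starts between 0 and 0.006. The tip meets the keeper at about 0.015 and leaves its far face at about 0.027
- knob (a point): Middle (half height) of the bolt's round knob, 16 mm thick, 32 mm tall, square to the lid; 125 mm from the hinge axis, 32 mm over the lid plate's mid plane. The bolt is an 8 mm rod, its top 18 mm below this point: fingers pinching the knob along the rod can rest on the rod and press the lid down too. Two low straps hold the rod, 87 mm either side of the knob's drawn-back place
- tip (a point): Centre of the flat end face of the bolt's tip, square-edged, on the 8 mm rod's axis, 98 mm along +y from the knob's axis and 22 mm lower than the knob's middle (lid level); with the lid flush it is 92 mm above the shelf, with the lid resting on the seal 12 to 16 mm higher. A light push on the bolt while pressing the lid slowly down lets it pop in when level
- keeper: Steel keeper outside the box's +y wall: fixed foot plate and, screwed on it, a staple 12 mm thick along y with an opening 18 mm wide, 9.6 mm high. Origin: on the foot, level with the bolt's axis when the lid is flush (box frame -43, 119, 92 mm). The opening's middle stands anywhere from 0 to 10 mm above the origin, unmeasured; a bolt too high or low butts on the staple. Limit 25 N on it
- seal: Springy rubber strip, 12 x 198 mm, inside the box's front rim, 152 mm from the hinge axis, 20 mm proud; 0.75 N per mm, 15 N when flush, rigid from there; it must not take over 25 N. Pressing at the knob, 4 to 18 N (depending on the keeper) brings the bolt level with the opening. Once bolted, it pushes the bolt up on the keeper with 5 to 17 N. Origin: middle of its top face
- socket_tray: Black plastic tray of sockets, 110 x 160 x 40 mm high, loose, right of the box (-y); bystander
- wrench: Chrome adjustable wrench, 190 mm long, 12 mm high, lying loose in front of the box; bystander
- dish: Clear glass dish of valve caps, 84 mm across, 32 mm high, loose, left of the box (+y); bystander
- starter: Yellow plastic lug nut starter tool, a 185 mm long, 26 mm thick stick lying loose left of the box (+y); bystander

How it is judged:
On the way, in this order (a step that is already met when the one before it is completed fails the run):
1. the lid is swung down onto its seal (value of joint lid below 0.15 rad), for 0.2 s.
2. the bolt's tip is through the keeper's opening and holds the lid down (y of tip in the frame of keeper above 0.009 m and z of tip in the frame of keeper below 0.015 m and value of joint lid below 0.108 rad), for 0.2 s.
At the end, for the whole second after the job is handed in: The bolt's tip stands at least 3 mm out of the keeper's far face, through its opening (bolt travel above about 30 of 34 mm), and the released lid stays down (lid angle below 0.108 rad, at rest) (all of step 2 and velocity of joint lid between -0.05 and 0.05 rad/s); the robot touches nothing.
It fails at once if the bolt is rammed against the keeper (more than 25 N on the keeper) (contact force between keeper and anything else above 25 N).
It fails at once if the seal is crushed (more than 25 N on it) (contact force between seal and anything else above 25 N).
It fails at once if a bystander is moved by more than 15 mm (distance of any of socket_tray, wrench, dish, starter from where it was at the start of the episode above 0.015 m).
It also fails if it takes over 72 s, if anything falls off the work surface, if the arm or the gripper's body presses on something with over 40 N, if the wrist force passes 120 N, or if a joint passes its speed limit or range.

## Working session

There is one attempt and no reset: what is moved stays moved. The work goes in short steps, each a Python script; the robot and the scene stay as the last script left them, time stands still between calls to the robot, and variables do not carry over. Pictures are saved under pics/ and viewed, at most 10 in all, crops included, and the job is handed in when it is done.

```bash
ls; mkdir -p pics; python3 - <<'E'
from station import bot
import cv2,numpy as np
np.set_printoptions(precision=4,suppress=True)
for n in ("top","side"):
    im=bot.get_image(n); cv2.imwrite(f"pics/{n}0.png",cv2.resize(im[:,:,::-1],(800,600),interpolation=cv2.INTER_CUBIC))
    print(n,bot.camera_params(n))
print(bot.camera_params("wrist"),bot.current_orientation(),bot.current_time())
E
```

```text
pics
top {'mtx': array([[390.3503,   0.    , 289.5245],
       [  0.    , 390.3503, 211.9195],
       [  0.    ,   0.    ,   1.    ]]), 'camera_from_world': array([[-0.0151, -0.9997, -0.0212,  0.0869],
       [-0.9844,  0.0185, -0.1748,  0.5792],
       [ 0.1752,  0.0183, -0.9844,  0.8625],
       [ 0.    ,  0.    ,  0.    ,  1.    ]])}
side {'mtx': array([[405.0285,   0.    , 279.9533],
       [  0.    , 405.0285, 207.3191],
       [  0.    ,   0.    ,   1.    ]]), 'camera_from_world': array([[-0.9813, -0.1916, -0.0171,  0.567 ],
       [-0.1329,  0.7393, -0.6601,  0.0958],
       [ 0.1391, -0.6455, -0.751 ,  0.862 ],
       [ 0.    ,  0.    ,  0.    ,  1.    ]])}
{'mtx': array([[289.6861,   0.    , 282.9331],
       [  0.    , 289.6861, 209.4055],
       [  0.    ,   0.    ,   1.    ]]), 'hand_eye': array([[ 0.0006, -0.969 , -0.2472,  0.0675],
       [ 1.    ,  0.0007, -0.0003,  0.0003],
       [ 0.0005, -0.2472,  0.969 ,  0.0213],
       [ 0.    ,  0.    ,  0.    ,  1.    ]])} [-0.0001  0.1691  0.9856 -0.0007] 0.1
```

View pics/top0.png

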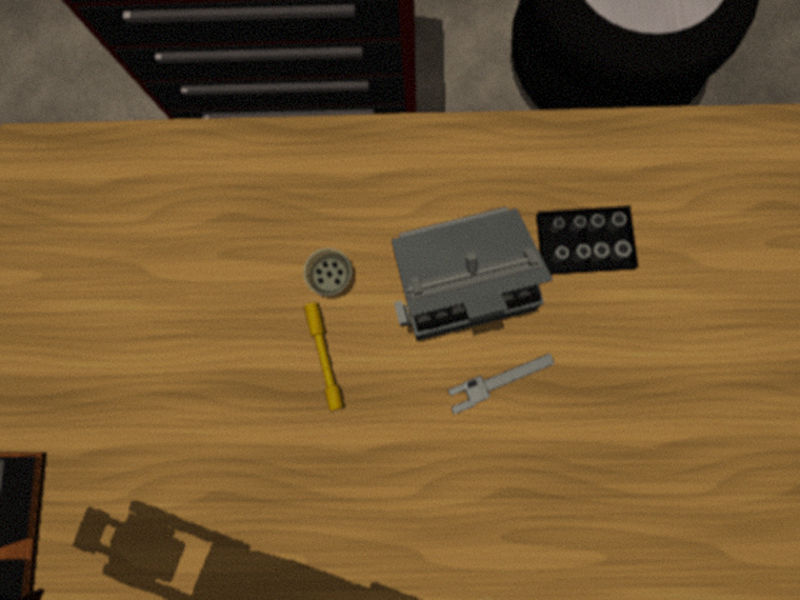

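View pics/side0.png

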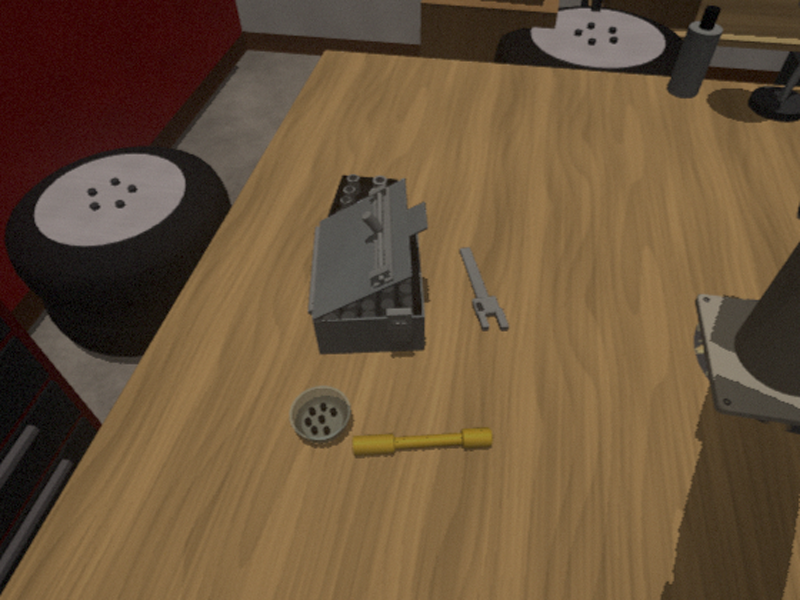

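The top view shows the box with lid half open: hinge edge from about (393,238) to (518,209), front rim from (417,338) to (541,308), knob near (472,262). The side view shows the knob at (372,222) and the keeper at (400,318). I'll enlarge both.

```bash
python3 - <<'E'
import cv2
from station import bot
import numpy as np
a=bot.get_image("top")[:,:,::-1][135:245,265:395]; b=bot.get_image("side")[:,:,::-1][115:255,210:310]
print(a.shape,b.shape)
f=lambda a,s:np.clip(cv2.resize(a,None,fx=s,fy=s,interpolation=cv2.INTER_CUBIC)*1.6,0,255).astype('uint8')
cv2.imwrite("pics/topc.png",f(a,5)); cv2.imwrite("pics/sidec.png",f(b,4))
E
```

```text
(110, 130, 3) (140, 100, 3)
```

View pics/topc.png

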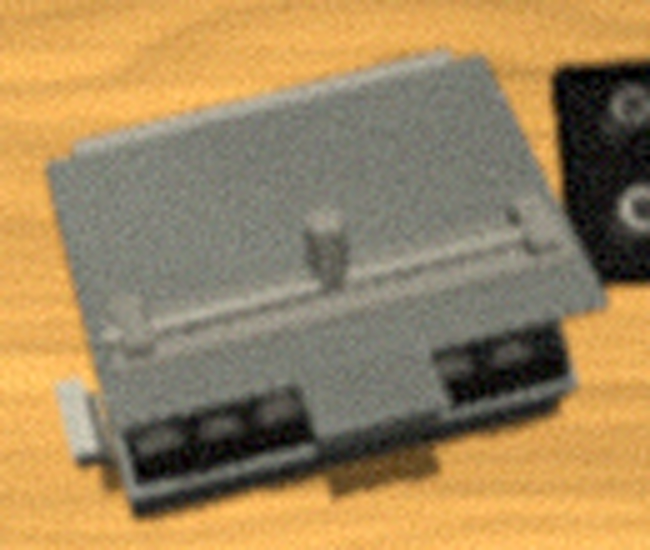

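View pics/sidec.png

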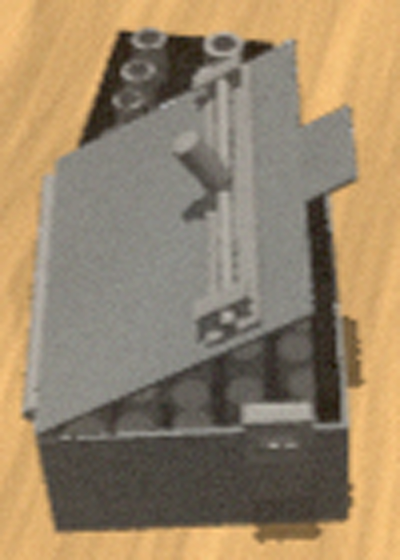

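Top crop: knob top (324,215), lid front corners (606,303)/(107,428), lip end (318,448)/(445,405), front rim (133,497)/(575,380). Side crop: knob top (186,143), lid front corners (293,42)/(312,315), lip end (348,105)/(357,180). Fitting the box pose, lid angle and bolt travel.

```bash
cat > h.py <<'E'
import numpy as np, cv2
from station import bot
from scipy.spatial.transform import Rotation as R
np.set_printoptions(precision=4,suppress=True)
def lidpt(r,y,h,t): return np.array([.082-r*np.cos(t)+h*np.sin(t),y,.082+r*np.sin(t)+h*np.cos(t)])
def w(p,b): c,s=np.cos(b[2]),np.sin(b[2]); return np.array([b[0]+c*p[0]-s*p[1],b[1]+s*p[0]+c*p[1],p[2]])
def proj(P,n):
    C=bot.camera_params(n); q=C["camera_from_world"]@np.r_[P,1]; q=C["mtx"]@q[:3]; return q[:2]/q[2]
E
python3 - <<'E'
from h import *
from scipy.optimize import least_squares
T=lambda u,v:("top",np.array([265+u/5-.4,135+v/5-.4])); S=lambda u,v:("side",np.array([210+u/4-.4,115+v/4-.4]))
L=lambda r,y,h=.002:(lambda p:lidpt(r,y,h,p[3])); B=lambda x,y,z:(lambda p:np.array([x,y,z]))
K=lambda p:lidpt(.125,p[4],.048,p[3])
obs=[(T(606,303),L(.166,-.105)),(T(107,428),L(.166,.105)),(T(318,448),L(.196,.028)),(T(445,405),L(.196,-.028)),
(T(133,497),B(-.08,.105,.08)),(T(575,380),B(-.08,-.105,.08)),(T(324,212),K),
(S(293,42),L(.166,-.105)),(S(312,315),L(.166,.105)),(S(348,105),L(.196,-.028)),(S(357,180),L(.196,.028)),
(S(186,140),K),(S(347,432),B(-.08,.105,.08)),(S(345,522),B(-.08,.105,0)),(S(57,530),B(.08,.105,0))]
f=lambda p:np.concatenate([proj(w(g(p),p),o[0])-o[1] for o,g in obs])
r=least_squares(f,[.6,-.1,.2,.6,.003],x_scale=[.1,.1,.1,.1,.01],loss='soft_l1')
print(r.x); print(f(r.x).reshape(-1,2))
np.save("b.npy",r.x)
t=r.x[3]
for n,p in (("lip",lidpt(.182,0,.002,t)),("knob",lidpt(.125,r.x[4],.032,t)),("lip0",lidpt(.182,0,.002,.11)),("knob0",lidpt(.125,.003,.032,.11)),("keep",np.array([-.043,.119,.092]))): print(n,w(p,r.x))
E
```

```text
[ 0.628  -0.0073  0.2303  0.5151 -0.    ]
[[ 0.1644 -0.29  ]
 [ 0.7016 -0.4038]
 [-1.1208 -2.4051]
 [ 0.5912 -0.6217]
 [-1.4295 -0.4148]
 [ 0.3078  0.31  ]
 [ 0.4292  1.017 ]
 [ 0.1582 -0.341 ]
 [ 0.1524  0.2029]
 [ 0.5117  0.5413]
 [ 0.1145 -0.0132]
 [ 0.0388  0.3355]
 [ 0.5896 -0.6358]
 [ 0.5613  0.0225]
 [-0.6752  0.9938]]
lip [ 0.5546 -0.0245  0.1734]
knob [ 0.6173 -0.0098  0.1714]
lip0 [ 0.5319 -0.0298  0.104 ]
knob0 [ 0.5896 -0.0132  0.1275]
keep [0.5589 0.0988 0.092 ]
```

```bash
cat >> h.py <<'E'
b=np.load("b.npy")
phi=np.radians(90)+b[2]/2
Q=[0,np.cos(phi),np.sin(phi),0]
tipz=lambda P:[P[0],P[1],P[2]+.182]
F=lambda:np.array(bot.current_contact_force())
def Fb():  # box axes
    f=F(); c,s=np.cos(b[2]),np.sin(b[2]); return np.array([c*f[0]+s*f[1],-s*f[0]+c*f[1],f[2]])
E
python3 - <<'E'
from h import *
bot.grip(0.0)
lip=lambda t:w(lidpt(.182,0,.002,t),b)
a=lip(.53); a[2]+=.05
bot.move_ptp(tipz(a),Q); a[2]-=.045
bot.move_linear(tipz(a),v=.1); f0=Fb(); print(bot.current_time(),f0, np.array(bot.current_ee_pos())-tipz(a))
t=.53
while t>.105:
    t-=.03
    bot.move_linear(tipz(lip(max(t,.10))),v=.06)
    f=Fb()-f0; print(round(t,3),f,np.array(bot.current_ee_pos())[2]-.182)
    if abs(f[2])>9 or np.hypot(f[0],f[1])>9: break
print(bot.current_time())
p=bot.get_image("side")[:,:,::-1][95:255,190:330]; cv2.imwrite("pics/s2.png",cv2.resize(p,None,fx=3.5,fy=3.5,interpolation=cv2.INTER_CUBIC))
E
```

```text
4.6417 [-0.4455 -0.0392  0.403 ] [0.0002 0.0001 0.    ]
0.5 [ 0.44    0.2774 -0.4626] 0.17084018180996613
0.47 [-0.2296  0.3511  0.3721] 0.16595068275956648
0.44 [-0.0197 -0.7589 -0.7387] 0.16099223540912705
0.41 [0.1512 0.3629 0.0358] 0.15598142142102495
0.38 [ 0.6147  0.4056 -1.1596] 0.15095480665812955
0.35 [0.964  0.8023 0.1647] 0.14590768473721005
0.32 [ 0.5449  0.3093 -0.2672] 0.14076787922372458
0.29 [ 0.4561 -0.3261 -0.0166] 0.13557526843924145
0.26 [ 1.0679  0.0026 -0.2014] 0.13033825400470012
0.23 [-0.4172  0.4973 -0.6664] 0.12505863782592502
0.2 [ 0.0608 -0.2023 -0.3479] 0.11973105922690624
0.17 [ 0.7458 -0.0573 -0.5306] 0.1143763603699216
0.14 [ 0.074  -0.0746 -1.0164] 0.10901103157983061
0.11 [ 0.7478 -1.0071 -0.3076] 0.10370578102304112
0.08 [ 0.7389 -0.2869  0.8059] 0.10211201702153855
8.4583
```

View pics/s2.png

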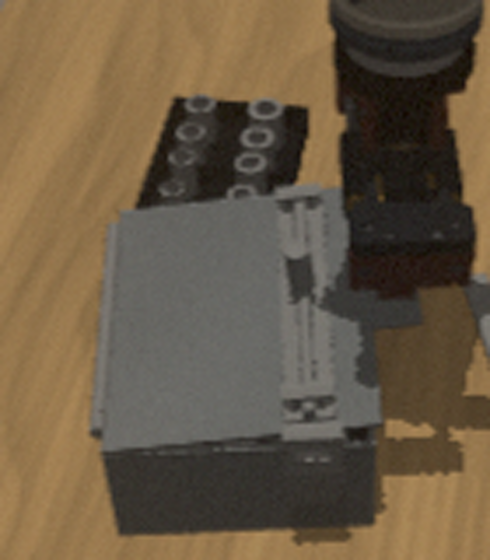

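The lid is down flat and near the seal's resting angle; the rod runs from about (300,195) to (308,410), with the knob in shadow at (300,270). Next I go above the knob and look with the wrist camera.

```bash
cat >> h.py <<'E'
def projw(P,pos,q):
    C=bot.camera_params("wrist"); Rm=R.from_quat([q[1],q[2],q[3],q[0]]).as_matrix()
    pt=Rm.T@(np.asarray(P)-pos); H=np.linalg.inv(C["hand_eye"]); c=H[:3,:3]@pt+H[:3,3]; u=C["mtx"]@c; return u[:2]/u[2]
E
python3 - <<'E'
from h import *
p=np.array(bot.current_ee_pos()); bot.move_linear(p+[0,0,.06],v=.15); 
k=w(lidpt(.125,.0,.032,.11),b); a=k.copy(); a[2]=.20
bot.move_linear(tipz(a),Q,v=.15); bot.grip(0.7)
pos=np.array(bot.current_ee_pos()); q=bot.current_orientation()
im=bot.get_image("wrist"); 
for n,P in (("knobtop",lidpt(.125,0,.048,.11)),("knobbase",lidpt(.125,0,.012,.11)),("tip",lidpt(.125,.098,.010,.11)),("lipL",lidpt(.196,.028,.002,.11)),("lipR",lidpt(.196,-.028,.002,.11)),("cornL",lidpt(.166,.105,.002,.11)),("cornR",lidpt(.166,-.105,.002,.11))):
    u=projw(w(P,b),pos,q); print(n,u*800/560); 
cv2.imwrite("pics/w1.png",cv2.resize(im[:,:,::-1],(800,600),interpolation=cv2.INTER_CUBIC)); print(bot.current_time())
E
```

```text
knobtop [403.6224 323.2294]
knobbase [403.6947 300.0573]
tip [557.7807 299.0295]
lipL [450.8971 182.2746]
lipR [356.5694 182.2162]
cornL [573.2845 232.5129]
cornR [234.1324 232.3124]
10.775
```

View pics/w1.png

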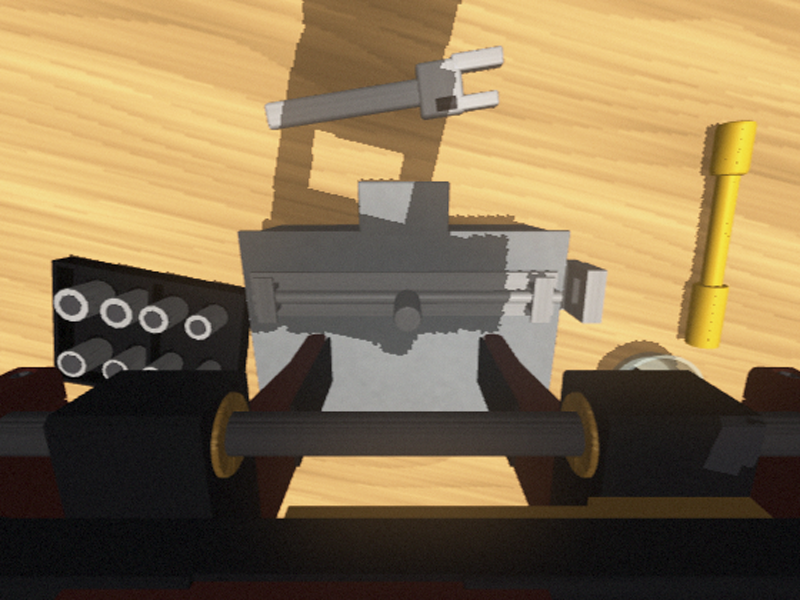

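The knob's top is at (407,318), about 2 mm from the prediction (403.6,323.2), which means travel is about 2 mm. The fingers straddle it and the keeper is clear at (585,292). Now descend, pinch and feel for the rod.

```bash
cat >> h.py <<'E'
def fa(n=8):
    s=[]
    for _ in range(n): s.append(Fb()); bot.dwell(.01)
    return np.mean(s,0)
ey=np.array([-np.sin(b[2]),np.cos(b[2]),0])
ez=np.array([0,0,1.])
E
python3 - <<'E'
from h import *
k=w(lidpt(.125,.002,.032,.11),b)
a=k.copy(); a[2]=.114
f0=fa(20); np.save("f0.npy",f0)
bot.move_linear(tipz(a),v=.06); print("down",fa()-f0)
bot.grip(0.0,f_grip=20); print("grip",fa()-f0,bot.current_gripper_width(),bot.current_grip_force())
tz=np.array(tipz(a)); np.save("t.npy",tz)
while tz[2]>.182+.104:
    tz=tz-.001*ez; bot.move_linear(tz,v=.02); f=fa()-f0
    print(tz[2]-.182,bot.current_ee_pos()[2]-.182,f)
    if f[2]>4.5: break
np.save("t.npy",tz); print(bot.current_time())
E
```

```text
down [ 0.0622 -0.1332 -0.2833]
grip [-0.3235 -0.486  -0.368 ] 0.17753519216888372 20.000016689300537
0.11299999999999999 0.1132418671983883 [-2.6791 -0.4604  4.4375]
0.11199999999999999 0.11234760997136889 [-4.4706 -0.7916  7.154 ]
14.0667
```

```bash
python3 - <<'E'
from h import *
f0=np.load("f0.npy"); tz=np.load("t.npy")
bot.grip(0.3); f=fa()-f0; print("open",f)
while tz[2]>.182+.103:
    tz=tz-.001*ez; bot.move_linear(tz,v=.02); f=fa()-f0
    print(tz[2]-.182,bot.current_ee_pos()[2]-.182,f)
    if f[2]>3: break
np.save("t.npy",tz)
bot.grip(0.0,f_grip=20); print(fa()-f0,bot.current_ee_pos()[2]-.182,bot.current_time())
E
```

```text
open [-0.086   0.0772  0.0247]
0.11099999999999999 0.11093470047660109 [ 0.4892 -0.1005 -0.3083]
0.10999999999999999 0.10995146493599378 [-0.0809 -0.1554 -0.3728]
0.10899999999999999 0.10896577533063173 [ 0.1184  0.2804 -0.1428]
0.10799999999999998 0.10818653071706369 [-0.8216 -0.0186  2.6976]
0.10699999999999998 0.10719188092820947 [-1.8447  0.4829  4.6803]
[0.2777 0.1287 5.1638] 0.10723449881803715 16.525
```

```bash
python3 - <<'E'
from h import *
f0=np.load("f0.npy"); tz=np.load("t.npy"); d=0; base=None
while d<.018:
    s=.002 if d<.008 else .0005
    d+=s; tz=tz+s*ey; bot.move_linear(tz,v=.03); f=fa(4)-f0
    print(round(d,4),(np.array(bot.current_ee_pos())-tz)@ey*1e3,f,round(bot.current_ee_pos()[2]-.182,5))
    if f[1]<-7: break
np.save("t.npy",tz); print(bot.current_time())
E
```

```text
0.002 -0.16131909551020251 [ 0.5829 -2.2507  4.6112] 0.10722
0.004 -0.03259113941145312 [ 0.4558 -2.1832  4.9764] 0.10724
0.006 0.00831175984469173 [ 0.6895 -1.7052  4.4706] 0.10725
0.008 0.056314756862483724 [ 0.563  -1.5229  5.3491] 0.10722
0.0085 -0.020699452453131564 [ 1.0444 -2.6286  4.5982] 0.10722
0.009 -0.08743484946041624 [ 0.1328 -2.2271  5.0688] 0.1072
0.0095 -0.09050261615560723 [ 0.5343 -2.474   5.1667] 0.10721
0.01 -0.09141655875539045 [-0.037  -2.6578  5.1706] 0.10719
0.0105 -0.08789069300517312 [ 0.506  -2.8009  4.8499] 0.10721
0.011 -0.08251770748539322 [ 0.4735 -2.3243  5.1101] 0.10724
0.0115 -0.07445060235466203 [ 0.7085 -2.4121  4.7692] 0.10722
0.012 -0.1111925232333343 [ 0.6676 -2.385   4.4545] 0.10722
0.0125 -0.09376662127372537 [ 0.7191 -2.5605  4.6169] 0.10723
0.013 -0.2927133816691285 [ 0.7567 -4.0607  5.1378] 0.10726
0.0135 -0.6206824586446026 [ 0.508  -6.6071  4.1084] 0.10723
0.014 -0.9398141561421965 [ 0.1375 -8.8206  4.5143] 0.10726
21.0583
```

The tip butts on the keeper at 12.9 mm of slide, with about 6 N of push beyond friction. Now press down slowly while keeping that push.

```bash
python3 - <<'E'
from h import *
f0=np.load("f0.npy"); tz=np.load("t.npy")
while tz[2]>.182+.0967:
    tz=tz-.0004*ez; bot.move_linear(tz,v=.01); f=fa(4)-f0
    e=np.array(bot.current_ee_pos()); lag=(e-tz)@ey*1e3
    print(round(e[2]-.182,5),round(lag,3),f)
    if lag>-.45 or f[2]>17 or f[1]<-14: break
np.save("t.npy",tz); print(bot.current_time())
E
```

```text
0.10712 -0.972 [-0.7745 -8.1907  6.7775]
0.1069 -0.968 [-1.9962 -8.8214  8.6356]
0.10663 -0.945 [-2.68   -8.228   9.9415]
0.10631 -0.933 [-2.899  -7.9038 11.2831]
0.10597 -0.935 [-3.6094 -7.582  11.8046]
0.10563 -0.951 [-4.0325 -8.4044 13.0607]
0.10527 -0.937 [-4.545  -7.9236 13.2994]
0.10487 -0.969 [-4.8728 -8.0849 13.5939]
0.10451 -0.917 [-4.9077 -7.9019 13.7151]
0.10409 -0.914 [-4.9995 -7.6067 14.1205]
0.10371 -0.89 [-4.7409 -7.8674 14.3281]
0.10331 -0.865 [-5.2337 -7.6336 14.5105]
0.10291 -0.808 [-5.5976 -7.7445 14.5515]
0.10245 -0.649 [-5.2378 -5.7511 14.3978]
0.10192 -0.218 [-4.8218 -3.0679 13.5689]
25.3083
```

```bash
python3 - <<'E'
from h import *
f0=np.load("f0.npy"); tz=np.load("t.npy")
tz=tz-.0004*ez; bot.move_linear(tz,v=.01)
d=0
while d<.0205:
    s=.0005 if d<.003 else .001
    d+=s; tz=tz+s*ey; bot.move_linear(tz,v=.02); f=fa(4)-f0
    e=np.array(bot.current_ee_pos()); lag=(e-tz)@ey*1e3
    print(round(d,4),round(e[2]-.182,5),round(lag,3),f)
    if f[1]<-13: break
np.save("t.npy",tz); print(bot.current_time())
E
```

```text
0.0005 0.10149 -0.127 [-4.8599 -2.7496 14.1235]
0.001 0.1015 -0.119 [-5.0896 -2.4072 13.8983]
0.0015 0.10146 -0.09 [-5.1633 -2.7308 13.9945]
0.002 0.10149 -0.111 [-5.0031 -2.7991 14.2871]
0.0025 0.10147 -0.08 [-5.2041 -2.561  14.0659]
0.003 0.10146 -0.109 [-4.9916 -3.0525 14.0199]
0.004 0.10148 -0.079 [-5.1866 -2.191  13.8223]
0.005 0.10147 -0.053 [-4.9797 -2.1174 13.9862]
0.006 0.10149 -0.035 [-4.9715 -2.1877 14.3532]
0.007 0.10148 -0.052 [-4.7787 -2.2687 14.2537]
0.008 0.10147 -0.058 [-5.1217 -2.8061 14.4856]
0.009 0.10146 -0.043 [-4.7021 -2.6581 14.4911]
0.01 0.10148 -0.045 [-5.1551 -2.1356 14.5845]
0.011 0.10146 -0.027 [-5.0535 -2.1444 13.8872]
0.012 0.10145 -0.054 [-5.0656 -2.3679 14.4235]
0.013 0.10147 -0.03 [-4.9092 -2.1604 14.2081]
0.014 0.10147 -0.048 [-5.1394 -2.139  13.8022]
0.015 0.10146 -0.029 [-4.9292 -1.9749 14.7373]
0.016 0.10146 -0.044 [-5.0288 -2.6328 14.1263]
0.017 0.10147 -0.025 [-5.0676 -2.1538 14.0386]
0.018 0.10147 -0.286 [-4.9843 -3.8814 14.3284]
0.019 0.10149 -0.956 [-5.2592 -8.9212 13.7171]
0.02 0.10149 -1.623 [ -5.8557 -13.6843  12.9028]
32.075
```

The bolt has reached its end stop with full travel. Ease off, release, retreat and check.

```bash
python3 - <<'E'
from h import *
f0=np.load("f0.npy"); tz=np.load("t.npy")
tz=tz-.0016*ey; bot.move_linear(tz,v=.02); print(fa()-f0)
for _ in range(6):
    tz=tz+.0004*ez; bot.move_linear(tz,v=.01); f=fa(4)-f0; print(f)
    if f[2]<2: break
bot.grip(0.5); print(fa()-f0)
bot.move_linear(tz+.09*ez,v=.1); 
pos=np.array(bot.current_ee_pos()); q=bot.current_orientation(); im=bot.get_image("wrist")
cv2.imwrite("pics/w2.png",cv2.resize(im[110:320,180:460,::-1],(800,600),interpolation=cv2.INTER_CUBIC)); print(bot.current_time())
E
```

```text
[-5.1774 -5.8788 13.8046]
[-4.6692 -5.8236 11.7067]
[-3.6282 -6.5252  9.6722]
[-2.0978 -5.6155  7.6697]
[-1.5528 -6.1955  5.0485]
[-0.6235 -6.4108  2.6424]
[ 0.5492 -6.1536 -0.1442]
[ 0.1364  0.0824 -0.0478]
35.8917
```

View pics/w2.png

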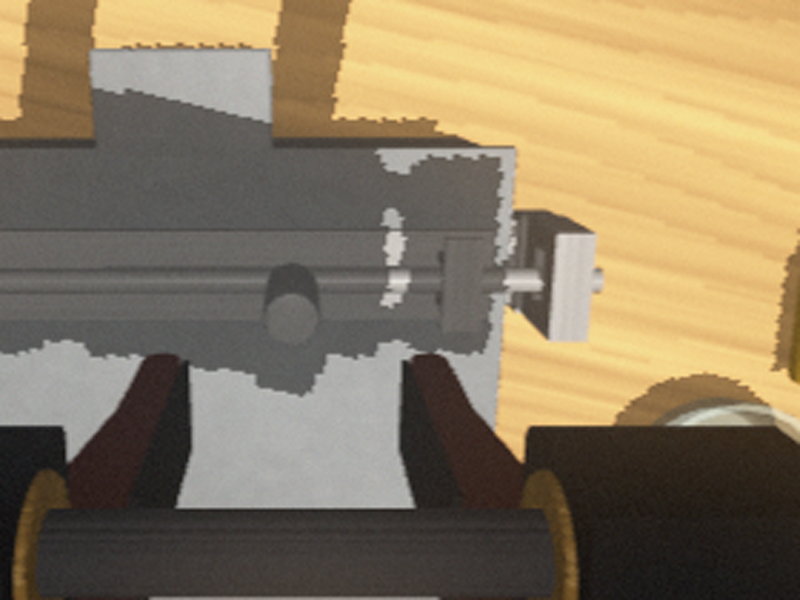

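The picture shows the rod passing through the staple (about 550–595, 280). Its tip stands out on the far side at (599,281), the lid is down and the fingers are clear of it.

```bash
python3 - <<'E'
from h import *
bot.dwell(.3); print(fa()-np.load("f0.npy")); print(bot.job_done())
E
```

```text
[ 0.0674  0.3796 -0.4011]
the job is handed in; nothing more can be done
None
```

The lid is shut and the bolt went to its end stop through the keeper, with its tip visible beyond the far face. The gripper has let go and is clear, and the job was handed in at about 36 s of the 72 s allowed; no verdict came back.

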